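Unbolt the tool chest

ROBOT

A 6-joint arm with a two-finger parallel gripper is mounted at the origin on the work surface. World frame = base frame: x ahead of the robot, y to its left, z up, the work surface at z = 0. Lengths are in mm, angles in rad, forces in N, time in s.
With the tool pointing down it reaches from about 300 to 775 mm from the base axis. Payload 14.6 kg.
Tool frame: the origin (TCP) lies on the front face of the gripper's body, between the roots of the fingers; the fingertips stand 97 mm ahead of it and the grasp point (between the pads) lies 78 mm ahead of it; z points along the fingers, y is the line along which they close (so a half turn about z gives the same grasp; the last joint's range is limited). The gripper opens to 94 mm and grips with 3 to 60 N. Pads are 16 mm wide; open, the fingers measure 119 mm over their backs; the gripper's body (75 mm by 177 mm) begins 78 mm behind the grasp point.
Start: joints at [-1.354, 0.3, 1.521, -0, 1.321, -0.067], TCP at [153.996, -527.992, 302.646] pointing down, gripper open.
Joint ranges: [-3.03, 3.03], [-0.79, 2.21], [0.23, 2.52], [-1.04, 4.18], [0, 3.07], [-2.55, 2.55]. Speed limits (rad/s): [2.22, 2.22, 2.57, 3.14, 3.14, 3.14].

INTERFACE

Orientations are given as [roll, pitch, yaw] about the fixed x, y, z axes, in that order (R = Rz(yaw) Ry(pitch) Rx(roll)).
In Python, from cell import * gives the robot as it stands.
- The arm moves only by the tool carry_out, never from a script. Its arguments are lists of equal length, an entry for each row: "slide": the shift along the world's x, y, z scaled (see below), a list of three; "dr": the turn, a rotation vector about the world's x, y, z scaled (see below), a list of three; "gripper": the opening in per cent of the stroke, from 0 (shut) to 100 (fully open). A call has 1 to 10 rows; each row is the pose to reach, as a shift and turn from the pose commanded when the call began, turning the shorter way round; what a row does not reach only later rows make up. The controller multiplies each number of a shift by 0.25 m and each number of a turn by 360 degrees. A row lasts 1/12 s, in which the tool goes at most 41.7 mm and 7.16 degrees, less where a joint would pass 70% of its speed; a pose out of reach is approached as far as the arm can. A call with a number of a shift or a turn outside -1 to 1 is refused whole. A call with a gripper value outside its range is refused whole. The fingers move at their own pace and stop on an object; "newtons" is the grip in N (left out, the last holds). Time passes only in rows, so rows that repeat a pose let the fingers close. It gives the time, the measured TCP pose, the force, the opening and the grip force at its end, in the units of the state.
- read_state(): the state, without advancing time (a new reading comes with each control period).
- camera(name): name is "scene" or "top" or "wrist"; returns the picture (480x640x3 uint8, red, green, blue); there is no depth.
- camera_model(name): a dict with "vfov" (degrees; the focal length in pixels is half the picture's height over the tangent of half this angle, whatever the lens; pixels are square), "cx", "cy" (the principal point, pixels), "R" (3x3) and "t" (3): a world point X has camera coordinates R X + t. Camera axes: x right, y down, z forward; pixel columns grow to the right and rows downward; lengths in mm; the calibration is good to about 2 mm. A picture is of the moment at which its call begins: read the wrist's pose just before it. camera_model takes no time and is no camera call; for the wrist camera it gives the pose at the moment of the call.
- sign_off(): hands the job in; it is judged then, once.
The state is a dict: "clock": time; "joints": joint angles; "qd": joint speeds; "effort": joint torques, N m; "eef_pos": TCP position; "eef_rot": TCP orientation; "wrist_force": force on the tool from outside, world axes, zero at the start; "moment": the same for the moment, N m; "finger_gap": finger opening in mm; "finger_force": force on a finger pad.
Only numpy, scipy, OpenCV 4.12 (cv2) and the standard library are available. Lean on these libraries where they do the work, as an engineer would, in place of code of your own. Each camera call takes 0.05 s, during which the arm holds its last target. There are 200 camera calls.

TASK

Unbolt the blue tool chest's lid: press the lock's spring safety catch (the long ribbed paddle) down with one fingertip and, keeping it down, push the bolt's upright tab with the other fingertip until the bolt is fully drawn out of its keeper. Then let go, so that the catch springs back up and locks the bolt in the open position. Only touch and push: do not grasp or lift anything, and leave the cans, tools and other things where they are.

Things in the scene. Friction and masses are not known exactly. Their poses are not given: they have to be found in the camera images.
- chest: Blue steel tool chest 280 x 400 x 100 mm (x, y, z), fixed to the bench. Its lid is two leaves that meet in a seam along the chest's x axis at its y = 0; the lid's top is flat, 100 mm above the bench. Origin: centre of the underside; z up
- lock: Steel bolt lock fixed on the lid across the seam. Origin: on the lid's top, amid the base plate; z up; its +y is the way the bolt is drawn. Lock sizes below are mm in this frame (z above the lid). Catch housing: x -46 to -12, y -62 to 32, walls 22 high. Keeper at y -105 to -85, straps over the bolt at y = -60 and +60 (10 wide), all 20.5 high at x 15 to 39
- paddle_top (a point): Centre of the top of the spring safety catch's paddle: a dark steel bar with cross ribs, 26 mm wide (x), 86 mm long (y), flat on top, so that a fingertip can press it and glide along it. This point is at x = -29, y = -15, z = 34 mm in the lock's frame when up, and moves only straight down; axes as the lock's
- tab_face (a point): Centre of the -y face, the one to push, of the bolt's thumb tab: upright steel plate 26 mm wide (x), 8 mm thick (y), z 15 to 48 mm. This point: lock's x = 27, z = 35, y = -24 shut, +16 drawn; axes as the lock's. 30 mm gap across x between tab and paddle. Under it the 12 mm bolt (top z = 17) and, to the paddle's side, a notched comb plate (top z = 19) that the catch's tongue blocks
- bolt (a joint): Bolt travel in m: 0 = shut (end in the keeper), 0.040 = drawn, hard stop at 0.041. Slides towards the lock's +y with about 3 N of friction and stays where it is left. With the catch up it has only about 2 mm of play at either end
- catch (a joint): Catch travel in m: 0 = up, 0.009 = pressed to its stop; the spring takes about 3 N at first, 7 N at the stop. From 0.006 the bolt can pass; 0.007 or more is safe. Let go in mid-travel the catch stays under the comb plate at 0.006; it springs up to 0 only when the bolt is within about 2 mm of 0 or of 0.040
- can_lid: ribbed tin can, 68 mm across, 110 mm tall, standing on the right leaf of the chest's lid; origin under its centre. Not part of the job
- wrench: steel open-ended wrench, 140 mm long, lying on the right leaf of the chest's lid; origin under its middle. Not part of the job
- can_bench: ribbed tin can like the other, standing on the bench; origin under its centre. Not part of the job
- glue: white glue bottle, 56 mm across, 160 mm tall, on the bench; origin under its centre. Not part of the job
- jar: glass jar with a steel cap, 70 mm across, 85 mm tall, on the bench; origin under its centre. Not part of the job
- offcut: pale wood offcut 120 x 60 x 35 mm, on the bench; origin under its centre. Not part of the job
- hammer: hammer, 280 mm long, on the bench; origin under its middle. Not part of the job
- driver: screwdriver, 200 mm long, on the bench; origin under its middle. Not part of the job

How it is judged (in metres and radians):
On the way:
1. one fingertip holds the catch down while a finger pushes the bolt's tab through the middle of its travel (value of joint catch above 0.0045 m and contact force between the fingers and catch above 0.5 N and contact force between the fingers and bolt above 0.5 N and value of joint bolt between 0.008 and 0.034 m), for 0.05 s.
At the end, for the whole second after the job is handed in: The bolt is drawn at least 37.5 mm of its 41 mm, the catch has sprung back up to within 1.5 mm of its rest, all is still, and none of the loose things has moved by more than 20 mm. On the way, the fingers pressed the paddle and pushed the tab at the same time while the bolt was between 8 and 34 mm (value of joint bolt above 0.0375 m and value of joint catch below 0.0015 m and not (velocity of joint bolt above 0.005 m/s)); the robot touches nothing.
It fails at once if the can or the wrench on the lid is lifted, carried or pushed more than 20 mm from its place (distance of any of can_lid, wrench from where it was at the start of the episode above 0.02 m).
It fails at once if the can, glue bottle or jar on the bench is lifted, carried or pushed more than 20 mm from its place (distance of any of can_bench, glue, jar from where it was at the start of the episode above 0.02 m).
It fails at once if the offcut, hammer or screwdriver is lifted, carried or pushed more than 20 mm from its place (distance of any of offcut, hammer, driver from where it was at the start of the episode above 0.02 m).
It also fails if it takes over 32 s, if anything falls off the work surface, if the arm or the gripper's body presses on something with over 40 N, if the wrist force passes 120 N, or if a joint passes its speed limit or range.

## Working session

There is one attempt and no reset: what is moved stays moved. The work goes in short steps, Python scripts to look and compute and a tool call to move; the robot and the scene stay as the last step left them, time stands still between calls to the robot, and variables do not carry over. Pictures are saved under pics/ and viewed, at most 10 in all, crops included, and the job is handed in when it is done.

Besides the shell and the picture viewer there is one more tool, called by a JSON object that holds its "method" and its "body". carry_out: Moves the arm, as the interface text tells. Its arguments: {"type":"object","properties":{"slide":{"type":"array","items":{"type":"array","items":{"type":"number","minimum":-1,"maximum":1}}},"dr":{"type":"array","items":{"type":"array","items":{"type":"number","minimum":-1,"maximum":1}}},"gripper":{"type":"array","items":{"type":"number"}},"newtons":{"type":"number"}},"required":["slide","dr","gripper"]}

```bash
ls; mkdir -p pics; python3 - <<'E'
from cell import *
import cv2
for n in ("top","scene"):
    cv2.imwrite(f"pics/{n}0.png",camera(n)[:,:,::-1]); m=camera_model(n); print(n,m)
print(read_state())
E
```

```text
pics
top {'vfov': 43.81416702751476, 'cx': 321.1431769632863, 'cy': 236.61971119495956, 'R': array([[-0.02027421, -0.99975347,  0.00905299],
       [-0.99333091,  0.01911436, -0.11370286],
       [ 0.11350178, -0.01129785, -0.99347355]]), 't': array([ -68.18373419,  538.38854667, 1536.8975496 ])}
scene {'vfov': 49.859806953299454, 'cx': 315.64762385706825, 'cy': 234.0037737130196, 'R': array([[ 0.78135942,  0.62407728, -0.00223612],
       [ 0.46306017, -0.5821569 , -0.66833272],
       [-0.41839303,  0.52117261, -0.74385911]]), 't': array([-353.31566747, -197.94675917, 1680.62804307])}
{'clock': 0.1, 'joints': array([-1.35362241e+00,  3.00425383e-01,  1.52149642e+00,  3.50737217e-05,
        1.32071101e+00, -6.65902047e-02]), 'qd': array([-0.00031939, -0.00245433, -0.00136512,  0.00097832, -0.00097799,
        0.00028016]), 'effort': array([-2.61201569e-05, -5.32643509e+01, -3.53286195e+01,  7.08928099e-02,
        2.34254653e-02, -4.97758651e-05]), 'eef_pos': array([ 153.96443939, -527.8764889 ,  302.14717053]), 'eef_rot': array([-3.14055706e+00, -1.03111579e-04,  2.83755374e-01]), 'wrist_force': array([ 0.5245166 , -0.92811485,  0.08864184]), 'moment': array([-0.05518322,  0.01179263, -0.06974345]), 'finger_force': 0.0, 'finger_gap': 93.78236638106695}
```

View pics/top0.png

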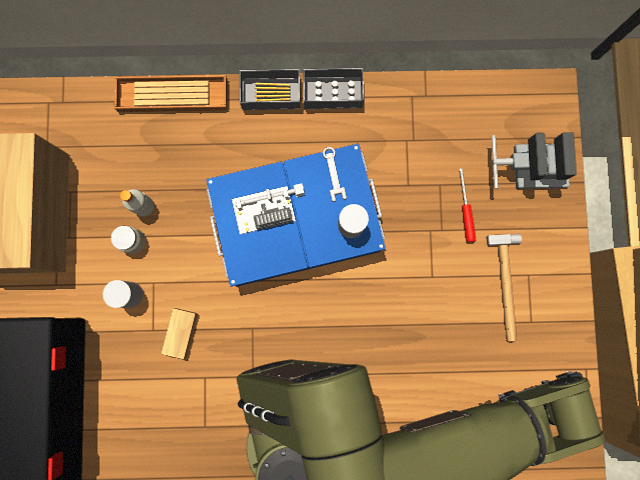

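View pics/scene0.png

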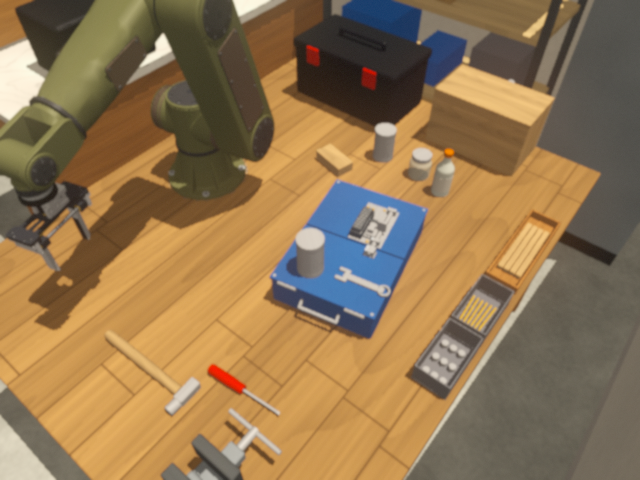

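The top view shows the chest with its lock near (265,208): the dark paddle at about (272,218), the bolt and keeper above it ending at (298,189). The can is at (353,220) and the wrench at (335,175). The scene view shows the arm parked clear on the right.

```bash
cat > h.py <<'E'
from cell import *
import cv2, numpy as np
def ray(m,uv,z):
    f=240/np.tan(np.radians(m["vfov"]/2)); R=np.array(m["R"]);t=np.array(m["t"])
    c=-R.T@t; uv=np.atleast_2d(uv).astype(float)
    d=np.c_[(uv-[m["cx"],m["cy"]])/f,np.ones(len(uv))]@R
    return c+d*((z-c[2])/d[:,2])[:,None]
def proj(m,X):
    f=240/np.tan(np.radians(m["vfov"]/2)); p=np.atleast_2d(X)@np.array(m["R"]).T+m["t"]
    return p[:,:2]/p[:,2:]*f+[m["cx"],m["cy"]]
E
python3 - <<'E'
from h import *
im=cv2.imread("pics/top0.png"); m=camera_model("top")
hsv=cv2.cvtColor(im,cv2.COLOR_BGR2HSV)
b=cv2.inRange(hsv,(105,150,90),(125,255,255)); b[:,:150]=0;b[:,450:]=0
c=max(cv2.findContours(b,0,2)[0],key=cv2.contourArea)
r=cv2.minAreaRect(cv2.convexHull(c)); P=ray(m,cv2.boxPoints(r),100); print(r,P, np.linalg.norm(np.diff(P,axis=0),axis=1),P.mean(0))
d=cv2.inRange(hsv,(0,0,0),(180,120,95))[195:240,240:305]
cs=max(cv2.findContours(d,0,2)[0],key=cv2.contourArea)
r=cv2.minAreaRect(cs+np.array([240,195])); Q=ray(m,cv2.boxPoints(r),134);print(r,Q,Q.mean(0))
cv2.imwrite("pics/crop.png",cv2.resize(im[170:250,220:320],None,fx=7,fy=7,interpolation=2))
E
```

```text
((294.9458923339844, 214.39508056640625), (109.76709747314453, 158.78150939941406), 76.75948333740234) [[ 681.26778442  213.05953046  100.        ]
 [ 768.73658762 -181.43829288  100.        ]
 [ 493.14639878 -236.91532464  100.        ]
 [ 409.96216626  150.24793097  100.        ]] [404.07836388 281.11857505 395.9987412 ] [588.27823427 -13.76153902 100.        ]
((274.2059020996094, 223.32354736328125), (4.6081767082214355, 36.1378059387207), 75.96376037597656) [[555.80252517  81.50347673 134.        ]
 [575.92315583  -4.8772411  134.        ]
 [564.76174749  -7.46287161 134.        ]
 [544.68277111  78.85097356 134.        ]] [560.2925499   37.00358439 134.        ]
```

View pics/crop.png

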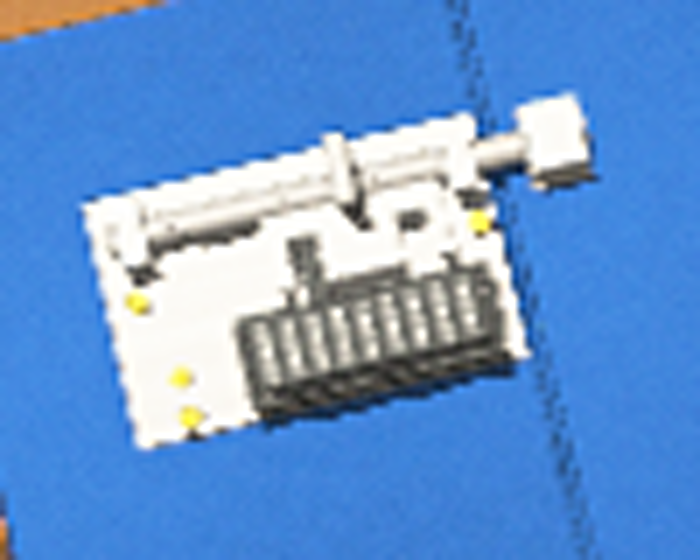

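```bash
python3 - <<'E'
from h import *
m=camera_model("top"); o=np.array([220,170])
g=lambda p,z: ray(m,(np.array(p)+.5)/7+o-.5,z)[0]
pc=g((372,327),134); tab=g((335,140),148); can=ray(m,(353,218),210)
e=[g(p,z) for p,z in (((240,320),134),((487,267),134),((90,205),101),((143,447),101),((528,357),101))]
print(pc,tab,can,e)
a=e[0]-e[1];print(np.degrees(np.arctan2(-a[0],a[1])),np.linalg.norm(a)); a=e[2]-e[3];print(np.degrees(np.arctan2(a[1],a[0])),np.linalg.norm(a))
t=np.radians(12.3);R=np.array([[np.cos(t),-np.sin(t)],[np.sin(t),np.cos(t)]])
print("origin",pc[:2]-R@[-29,-15], "tab y", R.T@(tab[:2]-pc[:2])+[-29,-15])
E
```

```text
[577.82790945  40.52086391 134.        ] [642.09898952  51.75021252 148.        ] [[ 558.80471548 -152.02815931  210.        ]] [array([581.19230575,  86.8606001 , 134.        ]), array([ 5.98419100e+02, -1.91792976e-01,  1.34000000e+02]), array([629.16460353, 143.92665796, 101.        ]), array([540.90836339, 125.26772992, 101.        ]), array([570.83731802, -13.07259601, 101.        ])]
11.193638611429376 88.74052950036045
11.93755223537689 90.20709239429712
origin [602.96677532  61.35442872] tab y [ 36.18796682 -17.72010764]
```

{"method": "carry_out", "body": {"slide": [[0.2, 0.2, 0.4], [0.4, 0.4, 0.4], [0.6, 0.6, 0.4], [0.6, 0.8, 0.4], [0.8, 1, 0.4], [0.8, 1, 0.4], [0.8, 1, 0.4], [0.8, 1, 0.4], [0.8, 1, 0.4], [0.8, 1, 0.4]], "dr": [[0, 0, 0.02], [0, 0, 0.04], [0, 0, 0.06], [0, 0, 0.08], [0, 0, 0.1], [0, 0, 0.12], [0, 0, 0.14], [0, 0, 0.16], [0, 0, 0.18], [0, 0, 0.18]], "gripper": [47, 47, 47, 47, 47, 47, 47, 47, 47, 47]}}

```text
clock: 0.93
eef_pos: [355.5, -275.7, 403.2]
eef_rot: [3.141, 0.0, 1.425]
wrist_force: [0.4, 0.5, -0.5]
finger_gap: 44.3
finger_force: 0.0
```

{"method": "carry_out", "body": {"slide": [[0.2, 0.2, 0], [0.4, 0.4, 0], [0.6, 0.6, 0], [0.8, 0.8, 0], [1, 1, 0], [1, 1, 0], [1, 1, 0], [1, 1, 0], [1, 1, 0], [1, 1, 0]], "dr": [[0, 0, 0.02], [0, 0, 0.04], [0, 0, 0.056], [0, 0, 0.056], [0, 0, 0.056], [0, 0, 0.056], [0, 0, 0.056], [0, 0, 0.056], [0, 0, 0.056], [0, 0, 0.056]], "gripper": [47, 47, 47, 47, 47, 47, 47, 47, 47, 47]}}

```text
clock: 1.77
eef_pos: [605.9, -26.2, 400.6]
eef_rot: [-3.139, -0.001, 1.766]
wrist_force: [-0.0, 0.3, -0.8]
finger_gap: 44.1
finger_force: 0.0
```

```bash
python3 - <<'E'
from h import *
import pickle
m=camera_model("wrist"); im=camera("wrist")[:,:,::-1]; cv2.imwrite("pics/w0.png",im); pickle.dump(m,open("w0.pkl","wb"))
print(m, read_state()["eef_pos"],read_state()["eef_rot"])
E
```

```text
{'vfov': 69.08790249266875, 'cx': 316.54139682642653, 'cy': 241.2272466471952, 'R': array([[ 0.9810453 ,  0.19376159, -0.0025607 ],
       [ 0.18819516, -0.94954592,  0.25088867],
       [ 0.04618108, -0.24661506, -0.96801256]]), 't': array([-588.15116072, -188.2208886 ,  452.3999297 ])} [604.84693048 -27.7767993  401.01959028] [-3.13934866e+00 -5.44978997e-04  1.76549305e+00]
```

View pics/w0.png

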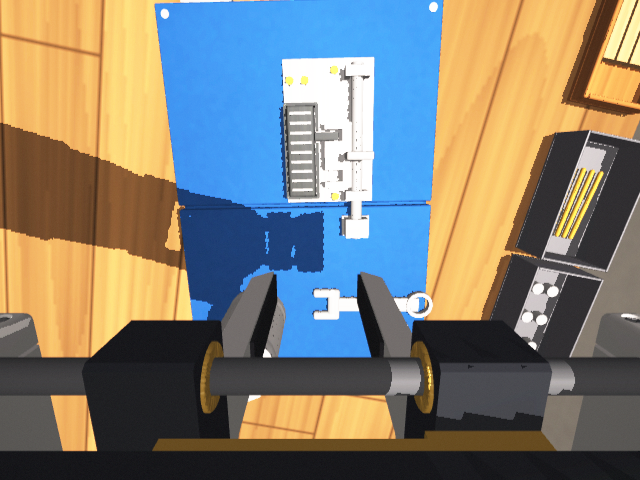

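The wrist view shows the paddle top spanning about (287,103)–(319,198), the tab near (358,155) and the keeper at (355,228). The seam is at v≈204, and the can is under the gripper near (270,340).

```bash
python3 - <<'E'
from h import *
im=cv2.imread("pics/w0.png")
c=cv2.resize(im[50:205,275:385],None,fx=3.8*1.0,fy=3.8,interpolation=2)
cv2.imwrite("pics/w0c.png",c);print(c.shape)
E
```

```text
(589, 418, 3)
```

View pics/w0c.png

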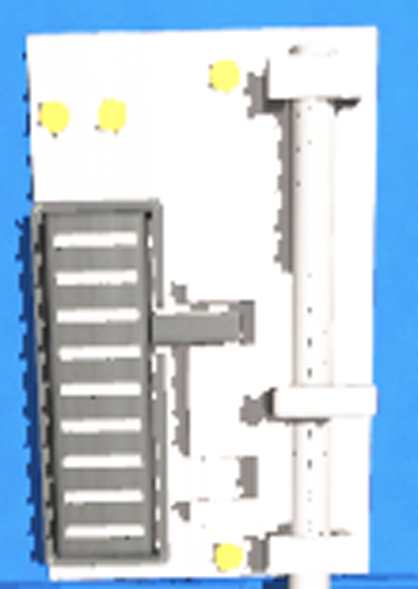

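```bash
python3 - <<'E'
from h import *
import pickle
m=pickle.load(open("w0.pkl","rb")); print("cam",-np.array(m["R"]).T@m["t"])
s=3.8
g=lambda p,z: ray(m,(np.array(p)+.5)/s+[275,50]-.5,z)
P=g([(48,214),(145,212),(153,553),(60,557)],134); print(P,P.mean(0),np.linalg.norm(np.diff(P,axis=0),axis=1))
T=g([(273,386),(377,386),(377,413),(273,413)],148); print(T,T.mean(0))
a=(P[0]+P[1]-P[2]-P[3]);th=np.arctan2(-a[0],a[1])
B=g([(28,34),(377,27),(371,574),(50,580)],101);print(B)
a=B[1]-B[2];th2=np.arctan2(-a[0],a[1]);print(np.degrees([th,th2]))
seam=ray(m,[(183,207),(430,203)],100);a=seam[1]-seam[0];print(np.degrees(np.arctan2(a[1],a[0])))
t=np.radians(12.3);R=np.array([[np.cos(t),-np.sin(t)],[np.sin(t),np.cos(t)]])
L=lambda X:(X[:,:2]-P.mean(0)[:2])@R+[-29,-15]
print("origin",P.mean(0)[:2]-R@[-29,-15]); print(L(P),L(T),L(B),sep="\n")
E
```

```text
cam [591.53287689  46.80536624 483.64522163]
[[555.67575137  81.45923187 134.        ]
 [579.16832548  86.56568325 134.        ]
 [597.35768972   4.17927208 134.        ]
 [573.48721701  -1.61774333 134.        ]] [576.4222459   42.64661097 134.        ] [24.0411498  84.37045523 24.56430042]
[[618.11723572  51.74266652 148.        ]
 [643.13082401  56.68304233 148.        ]
 [644.6396365   50.41419641 148.        ]
 [619.50191381  45.44801884 148.        ]] [631.34740251  51.07198103 148.        ]
[[539.45003821 127.44867667 101.        ]
 [629.00342707 146.78241668 101.        ]
 [660.99557247   6.44628847 101.        ]
 [570.10728652 -13.3171491  101.        ]]
[12.27486755 12.84213955]
12.127723934061924
origin [601.56111176  63.48017579]
[[-41.00200304  27.34133323]
 [-16.96085816  27.32593681]
 [-16.73982932 -57.0442289 ]
 [-41.29730948 -57.62304114]]
[[ 13.67564151 -14.99503896]
 [ 39.16750742 -15.49672102]
 [ 39.30623132 -21.94309209]
 [ 13.68758389 -21.44017513]]
[[-47.05811508  75.73168669]
 [ 44.55830128  75.54403877]
 [ 45.92022576 -68.38605332]
 [-47.09198453 -68.33386587]]
```

Two views agree: the lock origin is about (601.7, 63) with a yaw of 12.3°. The tab measures x 13.7 to 39.2, as it should. I'll descend to just above the paddle, behind the tab.

{"method": "carry_out", "body": {"slide": [[0.021, 0.15, 0], [0.021, 0.207, 0], [0.021, 0.207, -0.15], [0.021, 0.207, -0.3], [0.021, 0.207, -0.45], [0.021, 0.207, -0.55], [0.021, 0.207, -0.62], [0.021, 0.207, -0.662], [0.021, 0.207, -0.662], [0.021, 0.207, -0.662]], "dr": [[0, 0, 0.003], [0, 0, 0.003], [0, 0, 0.003], [0, 0, 0.003], [0, 0, 0.003], [0, 0, 0.003], [0, 0, 0.003], [0, 0, 0.003], [0, 0, 0.003], [0, 0, 0.003]], "gripper": [47, 47, 47, 47, 47, 47, 47, 47, 47, 47]}}

```text
clock: 2.65
eef_pos: [609.3, 23.0, 237.9]
eef_rot: [3.141, 0.0, 1.784]
wrist_force: [0.5, 1.2, 0.6]
finger_gap: 44.3
finger_force: 0.0
```

```bash
python3 - <<'E'
from h import *
im=camera("wrist")[:,:,::-1]; cv2.imwrite("pics/w1.png",im); s=read_state(); print(s["eef_pos"],s["eef_rot"],s["wrist_force"],s["finger_gap"])
E
```

```text
[609.52221969  23.19313431 238.64023189] [3.13974184e+00 4.94682010e-04 1.78446490e+00] [0.11965244 0.10875337 0.74592139] 44.029336578523036
```

View pics/w1.png

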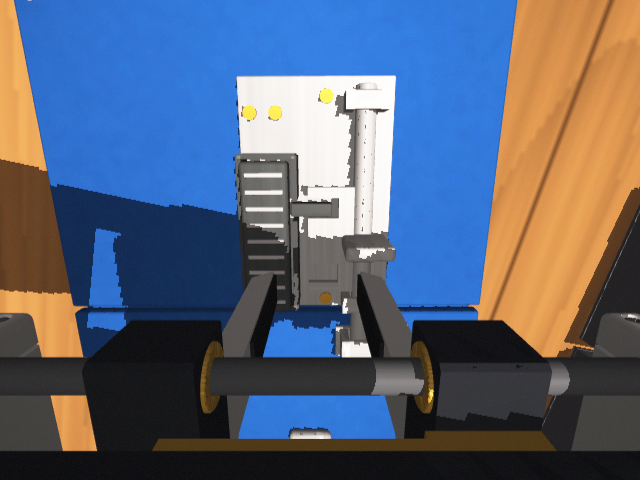

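Left fingertip is above the paddle (262,280) and the right one is just behind the tab (370,278), which spans 345–393. Pressing down now.

{"method": "carry_out", "body": {"slide": [[0, 0, -0.02], [0, 0, -0.03], [0, 0, -0.04], [0, 0, -0.048], [0, 0, -0.056], [0, 0, -0.056], [0, 0, -0.056]], "dr": [[0, 0, 0], [0, 0, 0], [0, 0, 0], [0, 0, 0], [0, 0, 0], [0, 0, 0], [0, 0, 0]], "gripper": [47, 47, 47, 47, 47, 47, 47]}}

```text
clock: 3.28
eef_pos: [609.6, 23.6, 223.7]
eef_rot: [3.14, 0.001, 1.785]
wrist_force: [2.3, -1.0, 5.7]
finger_gap: 43.8
finger_force: 2.9
```

```bash
python3 - <<'E'
from h import *
im=camera("wrist")[:,:,::-1]; cv2.imwrite("pics/w2.png",im[60:340,180:460])
for i in range(3):
  camera("wrist");s=read_state(); print(s["eef_pos"],s["wrist_force"],s["moment"])
E
```

```text
[609.55093442  23.65756778 223.76771262] [ 0.23182597 -1.15807072  5.00893666] [-0.45688422 -0.25475374  0.04407731]
[609.55792232  23.64934819 223.77984869] [ 0.40660174 -0.68738774  4.89784936] [-0.36295808 -0.29054258  0.05685166]
[609.53469153  23.63569801 223.77185289] [ 0.9878148  -1.85507802  6.29245962] [-0.42305718 -0.22477332  0.05576745]
```

{"method": "carry_out", "body": {"slide": [[0, 0, -0.006], [0, 0, -0.01], [0, 0, -0.01], [0, 0, -0.01]], "dr": [[0, 0, 0], [0, 0, 0], [0, 0, 0], [0, 0, 0]], "gripper": [47, 47, 47, 47]}}

```text
clock: 3.82
eef_pos: [609.6, 23.6, 222.2]
eef_rot: [3.14, 0.001, 1.786]
wrist_force: [-2.1, -2.6, 13.5]
finger_gap: 44.2
finger_force: 6.7
```

```bash
python3 - <<'E'
from h import *
F=[]
for i in range(8):
  camera("wrist");s=read_state();F.append(s["wrist_force"])
print(s["eef_pos"],np.mean(F,0),s["finger_force"],s["finger_gap"])
E
```

```text
[609.59513601  23.56415919 222.17019037] [-1.52988847 -2.04013826 13.05456097] 6.627794886007905 43.75701966649982
```

The catch is at its stop (13 N). Next I'll push along the lock's +y, with 44 mm first.

{"method": "carry_out", "body": {"slide": [[-0.004, 0.02, 0], [-0.009, 0.04, 0], [-0.013, 0.06, 0], [-0.017, 0.08, 0], [-0.022, 0.1, 0], [-0.026, 0.12, 0], [-0.031, 0.14, 0], [-0.035, 0.16, 0], [-0.0375, 0.172, 0], [-0.0375, 0.172, 0]], "dr": [[0, 0, 0], [0, 0, 0], [0, 0, 0], [0, 0, 0], [0, 0, 0], [0, 0, 0], [0, 0, 0], [0, 0, 0], [0, 0, 0], [0, 0, 0]], "gripper": [47, 47, 47, 47, 47, 47, 47, 47, 47, 47]}}

```text
clock: 5.05
eef_pos: [600.5, 66.0, 222.3]
eef_rot: [3.139, 0.003, 1.785]
wrist_force: [2.6, -6.9, 12.0]
finger_gap: 44.3
finger_force: 6.7
```

```bash
python3 - <<'E'
from h import *
im=camera("wrist")[:,:,::-1]; cv2.imwrite("pics/w3.png",im)
F=[]
for i in range(6):
  camera("wrist");s=read_state();F.append(s["wrist_force"])
print(s["eef_pos"],s["eef_rot"],np.mean(F,0),s["finger_force"],s["finger_gap"])
E
```

```text
[600.56213294  65.982047   222.28104288] [3.13873213e+00 2.09388959e-03 1.78533134e+00] [ 1.6036838  -6.88805331 13.13147147] 6.549259526655078 44.33115750851904
```

View pics/w3.png

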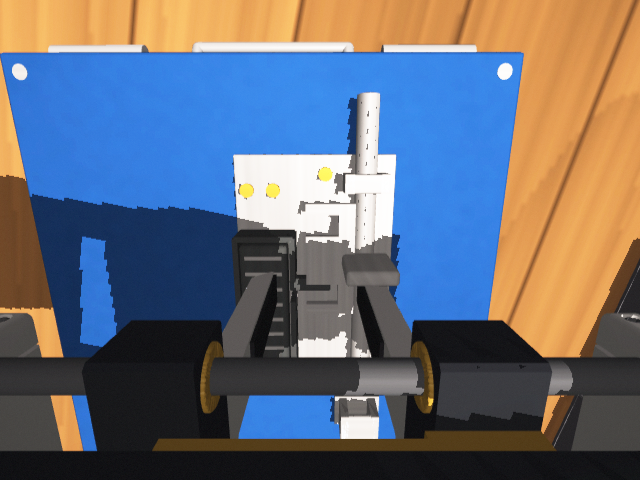

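The tab is moving with the finger, and the bolt end now sticks out beyond the strap at (368,95). I estimate about 35 mm drawn, so I'll creep on towards the stop while watching the force.

{"method": "carry_out", "body": {"slide": [[-0.002, 0.009, 0], [-0.004, 0.018, 0], [-0.004, 0.018, 0], [-0.004, 0.018, 0]], "dr": [[0, 0, 0], [0, 0, 0], [0, 0, 0], [0, 0, 0]], "gripper": [47, 47, 47, 47]}}

```text
clock: 5.73
eef_pos: [599.7, 69.9, 222.3]
eef_rot: [3.139, 0.003, 1.785]
wrist_force: [2.8, -11.5, 12.7]
finger_gap: 43.8
finger_force: 10.4
```

```bash
python3 - <<'E'
from h import *
F=[]
for i in range(6):
  camera("wrist");s=read_state();F.append(s["wrist_force"])
print(s["eef_pos"],np.mean(F,0))
E
```

```text
[599.71178018  69.83768372 222.33825824] [  1.87604446 -11.80671208  12.43258171]
```

{"method": "carry_out", "body": {"slide": [[-0.001, 0.003, 0], [-0.0015, 0.006, 0], [-0.0015, 0.006, 0], [-0.0015, 0.006, 0]], "dr": [[0, 0, 0], [0, 0, 0], [0, 0, 0], [0, 0, 0]], "gripper": [47, 47, 47, 47]}}

```text
clock: 6.37
eef_pos: [599.6, 70.2, 222.3]
eef_rot: [3.138, 0.005, 1.784]
wrist_force: [4.0, -20.1, 11.6]
finger_gap: 44.2
finger_force: 12.7
```

```bash
python3 - <<'E'
from h import *
F=[]
for i in range(6):
  camera("wrist");s=read_state();F.append(s["wrist_force"])
print(s["eef_pos"],np.mean(F,0))
E
```

```text
[599.62168244  70.16538272 222.35002069] [  4.91920204 -19.90933891  11.55844428]
```

The force rose by 8 N with almost no motion, so this is the hard stop. Backing off and lifting clear.

{"method": "carry_out", "body": {"slide": [[0.003, -0.012, 0], [0.005, -0.024, 0], [0.005, -0.024, 0.03], [0.005, -0.024, 0.08], [0.005, -0.024, 0.2], [0.005, -0.024, 0.35], [0.005, -0.024, 0.5], [0.005, -0.024, 0.6], [0.005, -0.024, 0.6], [0.005, -0.024, 0.6]], "dr": [[0, 0, 0], [0, 0, 0], [0, 0, 0], [0, 0, 0], [0, 0, 0], [0, 0, 0], [0, 0, 0], [0, 0, 0], [0, 0, 0], [0, 0, 0]], "gripper": [47, 47, 47, 47, 47, 47, 47, 47, 47, 47]}}

```text
clock: 7.5
eef_pos: [599.7, 66.8, 371.9]
eef_rot: [3.14, 0.0, 1.786]
wrist_force: [-0.5, 0.3, -0.5]
finger_gap: 44.2
finger_force: 0.0
```

```bash
python3 - <<'E'
from h import *
m=camera_model("wrist"); im=camera("wrist")[:,:,::-1]; cv2.imwrite("pics/w4.png",im)
t=np.radians(12.3);R=np.array([[np.cos(t),-np.sin(t)],[np.sin(t),np.cos(t)]])
for n,z,q in (("paddle up",134,[(-42,28),(-16,28),(-16,-58),(-42,-58)]),("paddle 9 down",125,[(-42,28),(-16,28),(-16,-58),(-42,-58)]),("tab top at 40",148,[(14,24),(40,24),(40,16),(14,16)])):
  print(n,proj(m,[[*(R@p+[601.7,63]),z] for p in q]).round(1).tolist())
s=read_state();print(s["eef_pos"],s["wrist_force"])
E
```

```text
paddle up [[272.3, 207.0], [300.3, 206.9], [301.3, 293.2], [275.1, 293.3]]
paddle 9 down [[273.4, 205.5], [300.7, 205.5], [301.7, 289.7], [276.1, 289.7]]
tab top at 40 [[333.3, 213.9], [362.5, 213.8], [362.2, 222.6], [333.2, 222.7]]
[599.50427695  66.81417068 370.1370842 ] [-0.08068025  0.03477536  0.05172097]
```

View pics/w4.png

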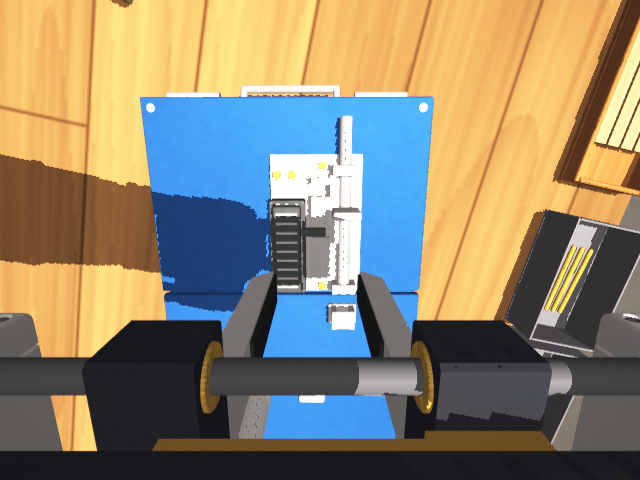

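The tab sits at (347,213), fully drawn. The catch's tongue at (315,232) shows over the comb plate again, as it did at the start; it was hidden while pressed. The catch is therefore up, and I'm handing in.

```bash
python3 -c "
from cell import *
print(sign_off())"
```

```text
the job is handed in; nothing more can be done
None
```

The bolt is pushed fully out to its hard stop, the catch looks sprung back up in the last wrist picture, the gripper is clear, and the job is handed in; `sign_off()` gave no verdict.

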